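Refit the splined valve handle and open the feed water

TASK

The blue cross-bar handle of the feed-water valve has come back clean in the instrument tray. Put it back on the valve's splined spindle - turn it until its grooves line up with the teeth, then slide it fully home, while the valve is still nearly shut - and with it turn the valve anticlockwise to the fully open stop, where the bar lies in line with the pipe. Leave the handle seated on the spindle and let go of it.

Things in the scene. Friction and masses are not known exactly. Their poses are not given: they have to be found in the camera images.
- feed_valve: Feed-water valve fixed to the worktop: steel foot plate 100 x 170 x 10 mm, brass body 62 x 74 mm up to z 54 mm, bonnet up to 60 mm. Origin: centre of the foot plate's underside, z up. A pipe stub with blue end cap goes to either side along its y axis (210 mm over the caps, axis 33 mm high); two blue dashes on the body mark the pipe line. The spindle stands upright on its z axis.
- spindle_seat (a point): On the spindle's axis, at the top face of its dark seat flange (56 mm across), 62 mm above the worktop; turns with the spindle; z up, x along the wide teeth. Above the seat: round core 30 mm across and four teeth 28 mm high, 46 mm across tips: two wide teeth (14 mm, red dash on top) along +x and -x, two narrow (8 mm) along +y and -y.
- spindle_tip (a point): Tip of the spindle, 38 mm above the seat, same axes: the round core (30 mm across, chamfered to 22 mm at the tip) stands 10 mm above the teeth as a plain nose, so a hub lowered on it is centred before it meets the teeth.
- valve (a joint): Angle of the spindle about the vertical, rad, growing anticlockwise seen from above. 0 = shut (wide teeth across the pipe, along feed_valve's x axis); 1.571 = fully open, a hard stop (wide teeth in line with the pipe, along y). Starts nearly shut, between 0.2 and 0.6; stays where it is left; takes about 0.12 N m to turn.
- handle: Loose handle, about 0.3 kg, upright in the tray. Origin: centre of the hub's underside; z up, x along the bar. Blue hub 68 mm across, 46 mm high, open below, 40 mm deep: bore 34 mm across, grooves reaching 50 mm across, 18 mm wide along +x and -x (red dashes on the hub's foot) and 12 mm along +y and -y. Fits either way round, bar along the wide teeth, 2 mm play; home, its origin is at the seat.
- handle_bar (a point): Centre of the handle's cross-bar, 69 mm above the handle's origin (131 mm above the worktop when home): the place to grip, across its 20 mm width. Axes as the handle's. Blue bar with white bands, 130 mm long (x), 20 mm wide (y), 22 mm high, on a neck 19 mm across, with 12 mm free between the hub's top and the bar.
- tray: Perforated steel instrument tray 288 x 151 x 36 mm, fixed on the worktop, long along its x; origin at the centre of its underside. The handle stands on its floor (2 mm thick) toward the -y side; a mouth mirror and a teal scaler lie along its +y side as bystanders.

How it is judged (in metres and radians):
On the way:
1. the handle is fully home on the spindle while the valve is still nearly shut (below 0.85 rad) (z of handle in the frame of spindle_seat below 0.004 m and horizontal distance between handle and spindle_seat below 0.005 m and angle between the x axis of handle and the x axis of spindle_seat, either way round below 0.16 rad and angle between handle's own z axis and vertical below 0.1 rad and value of joint valve below 0.85 rad), for 0.2 s.
At the end, for the whole second after the job is handed in: The valve stands at 1.40 rad or more (open stop 1.571); the handle sits upright on the spindle with its underside within 4 mm of the seat, within 5 mm of the axis, its bar within 0.16 rad of the wide teeth, at rest and released (value of joint valve above 1.4 rad and z of handle in the frame of spindle_seat below 0.004 m and horizontal distance between handle and spindle_seat below 0.005 m and angle between the x axis of handle and the x axis of spindle_seat, either way round below 0.16 rad and angle between handle's own z axis and vertical below 0.1 rad and linear speed of handle below 0.02 m/s); the robot touches nothing.
It fails at once if the valve is turned past 0.95 rad without the handle home on it (value of joint valve above 0.95 rad and z of handle in the frame of spindle_seat above 0.015 m).
It also fails if it takes over 54 s, if anything falls off the work surface, if the arm or the gripper's body presses on something with over 40 N, if the wrist force passes 120 N, or if a joint passes its speed limit or range.

ROBOT

A 6-joint arm with a two-finger parallel gripper is mounted at the origin on a cart in front of the work surface, level with it; the furniture and walls round the work are solid. World frame = base frame: x ahead of the robot, y to its left, z up, the work surface at z = 0. Lengths are in mm, angles in rad, forces in N, time in s.
With the tool pointing down it reaches from about 350 to 975 mm from the base axis. Payload 4.9 kg.
Tool frame: the origin (TCP) lies at the very end of the fingers, on their centre line; the grasp point (between the pads) lies 19 mm behind it; z points along the fingers, y is the line along which they close (so a half turn about z gives the same grasp; the last joint's range is limited). The gripper opens to 85 mm and grips with 20 to 120 N. Pads are 22 mm wide; open, the fingers measure 114 mm over their backs; the gripper's body (76 mm by 85 mm) begins 54 mm behind the grasp point. The pads swing forward as they close: fully open they stand 13 mm farther back than shut.
Start: joints at [-1.254, 0.053, 1.613, -0, 1.476, -0.119], TCP at [263.827, -566.566, 231.304] pointing down, gripper open.
Joint ranges: [-3.01, 3.01], [-1.01, 2.22], [0.06, 2.58], [-1.02, 4.17], [0.09, 2.62], [-3.14, 3.14]. Speed limits (rad/s): [2.57, 2.57, 3.14, 3.14, 3.14, 3.14].

INTERFACE

Orientations are given as a unit quaternion [x, y, z, w].
In Python, from rig import get_obs, grab_frame, calibration, close_job gives the robot as it stands.
- The arm moves only by the tool move_arm, never from a script. Its arguments are lists of equal length, an entry for each row: "offset": the shift along the tool's x, y, z in units of 30 mm (1.0 is 30 mm), a list of three; "dr": the turn, a rotation vector about the tool's x, y, z in units of 5 degrees (1.0 is 5 degrees), a list of three. A call has 1 to 8 rows; each row shifts and turns the commanded pose from where the row before left it, along the tool's axes as they then stand; what a row does not reach is not made up. A row lasts 1/12 s, in which the tool goes at most 41.7 mm and 7.16 degrees, less where a joint would pass 70% of its speed; a pose out of reach is approached as far as the arm can. A call is refused whole if a number of a shift passes 1 or a number of a turn 1, either way. A call with a gripper value outside its range is refused whole. "hand" is the opening, from 0 (shut) to 1 (fully open), set as the call begins (left out, the last holds). The fingers move at their own pace and stop on an object; "force" is the grip in N (left out, the last holds). Time passes only in rows, so rows that do not move let the fingers close. It gives the time, the measured TCP pose, the force, the opening and the grip force at its end, in the units of the state.
- get_obs(): the state, without advancing time (a new reading comes with each control period).
- grab_frame(name): name is "scene" or "side" or "wrist"; returns (picture, depth): 400x640x3 uint8, blue, green, red; 400x640 float32, mm along the optical axis (not along the pixel's ray), 0 where there is no reading.
- calibration(name): a dict with "K" (3x3 intrinsics, pixels), "dist" ([k1, k2, p1, p2, k3] as OpenCV has them; the pictures are not rectified), "R" (3x3) and "t" (3): a world point X has camera coordinates R X + t; the wrist camera has in their place "hand_eye" (4x4, takes a point from camera to tool coordinates, whose origin is the TCP and whose axes are the flange's). Camera axes: x right, y down, z forward; pixel columns grow to the right and rows downward; lengths in mm; the calibration is good to about 2 mm. A picture is of the moment at which its call begins: read the wrist's pose just before it. calibration takes no time and is no camera call.
- close_job(): hands the job in; it is judged then, once.
The state is a dict: "clock": time; "joint_positions": joint angles; "joint_velocities": joint speeds; "joint_torque": joint torques, N m; "ee_pos": TCP position; "orientation": TCP orientation; "force": force on the tool from outside, world axes, zero at the start; "ft_torque": the same for the moment, N m; "gripper_width": finger opening in mm; "grasp_force": force on a finger pad.
Only numpy, scipy, OpenCV 4.12 (cv2) and the standard library are available. Lean on these libraries where they do the work, as an engineer would, in place of code of your own. Each camera call takes 0.05 s, during which the arm holds its last target. There are 200 camera calls.

## Working session

There is one attempt and no reset: what is moved stays moved. The work goes in short steps, Python scripts to look and compute and a tool call to move; the robot and the scene stay as the last step left them, time stands still between calls to the robot, and variables do not carry over. Pictures are saved under pics/ and viewed, at most 10 in all, crops included, and the job is handed in when it is done.

Besides the shell and the picture viewer there is one more tool, called as name(argument=value, ...) on one line, values as JSON. move_arm: Moves the arm, as the interface text tells. Its arguments: {"type":"object","properties":{"offset":{"type":"array"},"dr":{"type":"array"},"hand":{"type":"number"},"force":{"type":"number"}},"required":["offset","dr"]}

```bash
mkdir -p pics; ls; python3 - <<'E'
from rig import *
import cv2,numpy as np
o=get_obs(); print({k:np.round(v,3).tolist() for k,v in o.items()})
for n in ("scene","side"):
    p,d=grab_frame(n); cv2.imwrite(f"pics/{n}0.png",p); np.savez(f"{n}0.npz",p=p,d=d)
    c=calibration(n); print(n,np.round(-np.array(c["R"]).T@c["t"]),c["K"][0][0])
print(calibration("wrist"))
E
```

```text
pics
{'clock': 0.0, 'joint_positions': [-1.254, 0.053, 1.614, 0.0, 1.476, -0.119], 'joint_velocities': [-0.0, -0.0, 0.0, -0.0, -0.001, -0.001], 'joint_torque': [0.001, -39.367, -37.018, -0.0, 0.007, -0.0], 'ee_pos': [263.647, -565.99, 230.067], 'orientation': [0.976, 0.216, -0.0, -0.001], 'force': [0.382, -0.261, -0.593], 'ft_torque': [0.009, -0.021, 0.04], 'grasp_force': 0.0, 'gripper_width': 85.39}
scene [-144.  623.  500.] 496.9739810590753
side [ 388. -531.  636.] 381.6788956138484
{'K': array([[276.7674513 ,   0.        , 316.39732761],
       [  0.        , 276.7674513 , 198.19876756],
       [  0.        ,   0.        ,   1.        ]]), 'dist': array([-0.01863137,  0.        ,  0.        ,  0.        ,  0.        ]), 'hand_eye': array([[ 6.39735930e-06, -9.63895383e-01, -2.66281226e-01,
         6.79440648e+01],
       [ 9.99999388e-01,  3.00729315e-04, -1.06456714e-03,
        -3.27352204e-01],
       [ 1.10620992e-03, -2.66281056e-01,  9.63894795e-01,
        -1.43146734e+02],
       [ 0.00000000e+00,  0.00000000e+00,  0.00000000e+00,
         1.00000000e+00]])}
```

View pics/scene0.png

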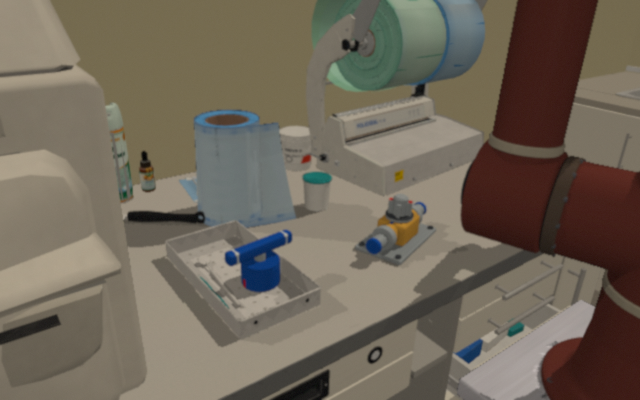

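View pics/side0.png

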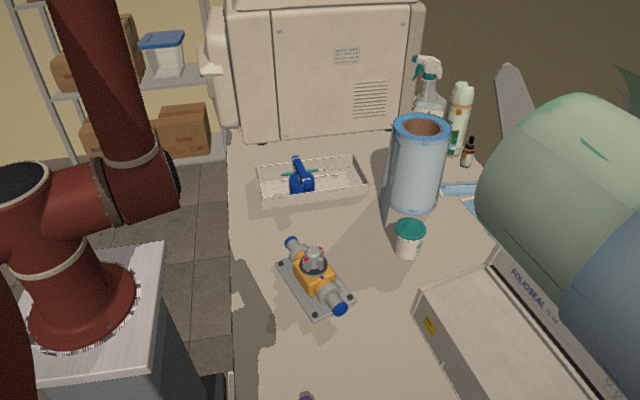

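Scene view: the handle stands in the tray, with its bar from (233,257) to (288,238) px, and the valve spindle is at (400,205). Side view: the bar runs from (297,160) to (303,190) and the spindle with its red dashes is at (313,258).

```bash
cat > h.py <<'E'
import numpy as np,cv2
from rig import *
from scipy.spatial.transform import Rotation as Ro
def cloud(n,d,o=None):
    c=calibration(n); K=np.array(c["K"]); 
    v,u=np.mgrid[0:d.shape[0],0:d.shape[1]]
    q=cv2.undistortPoints(np.stack([u.ravel(),v.ravel()],1).astype(np.float64)[:,None],K,np.array(c["dist"]))[:,0]
    P=np.c_[q,np.ones(len(q))]*d.ravel()[:,None]
    if n=="wrist":
        H=np.array(c["hand_eye"]); P=P@H[:3,:3].T+H[:3,3]
        P=P@Ro.from_quat(o["orientation"]).as_matrix().T+o["ee_pos"]
    else: P=(P-c["t"])@np.array(c["R"])
    P[d.ravel()<=0]=np.nan
    return P.reshape(*d.shape,3)
def masks(p):
    h=cv2.cvtColor(p,cv2.COLOR_BGR2HSV); H,S,V=[h[...,i].astype(int) for i in range(3)]
    return ((H>100)&(H<130)&(S>150)), (((H<8)|(H>172))&(S>120)&(V>90))
def project(n,X):
    c=calibration(n); return cv2.projectPoints(np.array(X,float).reshape(-1,3),cv2.Rodrigues(np.array(c["R"]))[0],np.array(c["t"]),np.array(c["K"]),np.array(c["dist"]))[0][:,0]
E
python3 - <<'E'
from h import *
for n,hb,vb in (("scene",(215,220,305,300),(350,180,445,265)),("side",(280,145,325,205),(265,225,365,325))):
    f=np.load(n+"0.npz"); p,d=f["p"],f["d"]; W=cloud(n,d); b,r=masks(p)
    print(n)
    def sel(box,m):
        M=np.zeros_like(m); M[box[1]:box[3],box[0]:box[2]]=1; X=W[M&m]; return X[np.isfinite(X[:,0])]
    X=sel(hb,b); T=X[X[:,2]>74]
    if len(T)>5:
        c,(w,h),a=cv2.minAreaRect(T[:,:2].astype(np.float32)); print("bar top",len(T),np.median(T[:,2]),T[:,2].max(),c,w,h,a, T[:,:2].min(0),T[:,:2].max(0))
    X=sel(vb,b); k=np.linalg.norm(X-np.median(X,0),axis=1); 
    _,l,cc=cv2.kmeans(X[:,:2].astype(np.float32),2,None,(3,50,.1),5,2); print("caps",cc,[ (np.sum(l==i),np.median(X[l[:,0]==i],0).round(1),X[l[:,0]==i].max(0).round()) for i in (0,1)])
    X=sel(vb,r); print("red",X.round(1).tolist()[:40])
    X=sel(vb,np.ones_like(b)); T=X[(X[:,2]>95)&(X[:,2]<110)]; print("tip",len(T),T.mean(0),cv2.minEnclosingCircle(T[:,:2].astype(np.float32)))
    X=sel((240,280,300,300) if n=="scene" else (330,215,360,230),np.ones_like(b)); print("chk z",np.median(X,0))
E
```

```text
scene
bar top 446 79.00461423647808 82.16967117937595 (495.43768310546875, 268.5289306640625) 21.708852767944336 125.74182891845703 5.598235607147217 [479.6960376  205.60549869] [506.02276912 330.63684268]
caps [[ 435.10046    60.306984]
 [ 495.91272  -134.93636 ]] [(np.int64(162), array([435.2,  60.3,  35. ]), array([450.,  66.,  48.])), (np.int64(2), array([ 495.9, -134.9,   43.9]), array([ 497., -134.,   45.]))]
red [[489.8, -28.0, 88.8], [487.2, -28.2, 89.8], [486.8, -25.2, 88.5], [483.4, -24.5, 90.0], [486.3, -30.3, 87.4], [457.6, -48.4, 89.7], [458.2, -52.0, 88.5], [586.9, -199.6, -0.4], [457.3, -48.4, 87.6], [456.2, -50.0, 87.7], [451.5, -47.7, 90.1]]
tip 72 [468.12215863 -33.97918329  97.68301202] ((469.010498046875, -35.476924896240234), 14.472982406616211)
chk z [463.35574093 271.53311517   1.46297884]
side
bar top 177 80.96943696833208 84.17476756167989 (499.98590087890625, 261.07330322265625) 18.760393142700195 123.29962921142578 6.264227390289307 [487.73154715 199.22795395] [515.41010448 322.41721336]
caps [[ 503.47107 -134.12682]
 [ 437.88144   54.22135]] [(np.int64(137), array([ 503.9, -136.1,   40.1]), array([519., -67.,  56.])), (np.int64(28), array([437.7,  53.5,  46.5]), array([451.,  59.,  50.]))]
red [[487.9, -25.2, 91.8], [490.0, -24.4, 90.6], [486.5, -32.4, 96.9], [489.6, -26.6, 90.2], [491.1, -29.1, 92.4], [493.1, -28.9, 91.7], [487.8, -35.5, 96.9], [490.8, -30.2, 90.8], [456.9, -43.6, 90.1], [459.0, -42.7, 88.7], [454.7, -45.3, 89.7], [456.6, -45.2, 89.2], [458.3, -46.3, 89.9], [460.0, -47.9, 91.3], [454.1, -48.6, 90.6], [456.1, -48.3, 89.8], [457.7, -50.2, 91.6], [459.6, -50.4, 91.4], [461.3, -51.6, 92.2], [455.6, -50.6, 89.7], [457.4, -51.5, 90.2], [459.2, -52.6, 91.0], [457.2, -52.6, 88.6]]
tip 143 [473.46471232 -40.54608958  98.83285428] ((474.6004638671875, -38.047706604003906), 15.161452293395996)
chk z [5.82800130e+02 1.28613258e+02 1.96421984e-01]
```

```bash
python3 - <<'E'
from h import *
for n in ("side","scene"):
    f=np.load(n+"0.npz"); W=cloud(n,f["d"]).reshape(-1,3)
    W=W[np.isfinite(W[:,0])]
    X=W[(W[:,2]>110)&(W[:,0]>330)&(W[:,0]<700)&(W[:,1]>-250)&(W[:,1]<500)]
    H,_,_=np.histogram2d(X[:,0],X[:,1],bins=[np.arange(330,720,40),np.arange(-250,520,50)]); print(H.astype(int))
E
```

```text
[[   0    0    0    0    0    0    0    0    0    0    0    0    0    0
     0]
 [   0    0    0    0    0    0    0    0    0    0    0    0    0    0
     0]
 [   0    0    0    0    0    0    0    0    0    0    0    0    0    0
     0]
 [   0    0    0    0    0    0    0    0    0    0    0    0    0    0
     1]
 [   0    0    0    0    0    0    0    0    0    0    0    0    0    0
     1]
 [   0    0    0    0    0    0    0    0    0    0    0    0    0    0
     0]
 [   0    0    0    0    0    0    0    0    0    0    0    0    0    0
     0]
 [   0    0    0    0    0    0    0    0    0    0    0    0    0    0
    11]
 [3164  324  168    0    0    0    3  236   12    0    0    0    0    0
    30]]
[[   0    0    0    0    0    0    0    0    0    0    0    0    0    0
     0]
 [   0    0    0    0    0    0    0    0    0    0    0    0    0    0
     0]
 [   0    0    0    0    0    0    0    0    0    0    0    0    0    0
     0]
 [   0    0    0    0    0    0    0    0    0    0    0    0    0    0
     0]
 [   0    0    0    0    0    0    0    0    0    0    0    0    0    0
     0]
 [   0    0    0    0    0    0    0    0    0    0    0    0    0    0
     0]
 [   0    0    0    0    0    0    0    0    0    0    0    0    0    0
     0]
 [   0    0    0    0    0    0    0    0    0    0    0    0    0    0
     0]
 [ 914  622    3    0    0    0    7 1000  215    0    0    0    0    0
     0]]
```

move_arm(offset=[[0.84,-0.98,0],[0.84,-0.98,0],[0.84,-0.98,0],[0.84,-0.98,0],[0.84,-0.98,0],[0.84,-0.98,0],[0.84,-0.98,0],[0.84,-0.98,0]], dr=[[0,0,0],[0,0,0],[0,0,0],[0,0,0],[0,0,0],[0,0,0],[0,0,0],[0,0,0]], hand=1)

```text
clock: 0.77
ee_pos: [347.1, -266.3, 230.7]
orientation: [0.976, 0.216, -0.0, -0.0]
force: [0.4, -0.4, 0.6]
gripper_width: 85.6
grasp_force: 0.0
```

move_arm(offset=[[0.84,-0.98,0],[0.84,-0.98,0],[0.84,-0.98,0],[0.84,-0.98,0],[0.84,-0.98,0],[0.84,-0.98,0],[0,0,0],[0,0,0]], dr=[[0,0,-1],[0,0,0],[0,0,0],[0,0,0],[0,0,0],[0,0,0],[0,0,0],[0,0,0]])

```text
clock: 1.43
ee_pos: [393.3, -38.8, 230.9]
orientation: [0.965, 0.261, -0.0, -0.0]
force: [0.2, 0.7, 0.7]
gripper_width: 85.5
grasp_force: 0.0
```

```bash
cat > look.py <<'E'
import sys
from h import *
t=sys.argv[1]
o=get_obs(); p,d=grab_frame("wrist"); cv2.imwrite(f"pics/{t}.png",p); np.savez(t+".npz",p=p,d=d,**o)
W=cloud("wrist",d,o); b,r=masks(p); fin=np.isfinite(W[...,0])
s=np.array([472,-38]); R=np.linalg.norm(W[...,:2]-s,axis=2)
X=W[fin&(R<32)&(W[...,2]>94)&(W[...,2]<110)]
if len(X): print("tip",len(X),X.mean(0).round(1),cv2.minEnclosingCircle(X[:,:2].astype(np.float32)), "top",cv2.minEnclosingCircle(X[X[:,2]>97,:2].astype(np.float32)))
X=W[fin&r&(R<40)&(W[...,2]>75)]
if len(X)>3:
    _,l,c=cv2.kmeans(X.astype(np.float32),2,None,(3,50,.1),5,2); dd=c[0]-c[1]; print("red",len(X),c.round(1),"mid",c.mean(0).round(1),"ang",np.degrees(np.arctan2(dd[1],dd[0]))%180)
X=W[fin&b&(R>70)&(R<130)]
if len(X)>10:
    _,l,c=cv2.kmeans(X.astype(np.float32),2,None,(3,50,.1),5,2); dd=c[0]-c[1]; print("caps",np.bincount(l[:,0]),c.round(1),"mid",c.mean(0).round(1),"ang",np.degrees(np.arctan2(dd[1],dd[0]))%180)
q=np.array([497,265]); R=np.linalg.norm(W[...,:2]-q,axis=2)
X=W[fin&(R<80)&(W[...,2]>72)&(W[...,2]<95)]
if len(X)>20: print("bar",len(X),np.median(X,0).round(1),cv2.minAreaRect(X[:,:2].astype(np.float32)))
E
python3 look.py w1
```

```text
tip 757 [472.5 -36.5  99.6] ((472.6411437988281, -36.90153884887695), 14.91751480102539) top ((472.52886962890625, -36.6829833984375), 14.772608757019043)
red 151 [[488.2 -25.9  91. ]
 [457.2 -48.   91.2]] mid [472.7 -36.9  91.1] ang 35.437656
caps [261 176] [[ 429.    42.6  100.5]
 [ 504.5 -131.    46. ]] mid [466.7 -44.2  73.2] ang 113.518
```

View pics/w1.png

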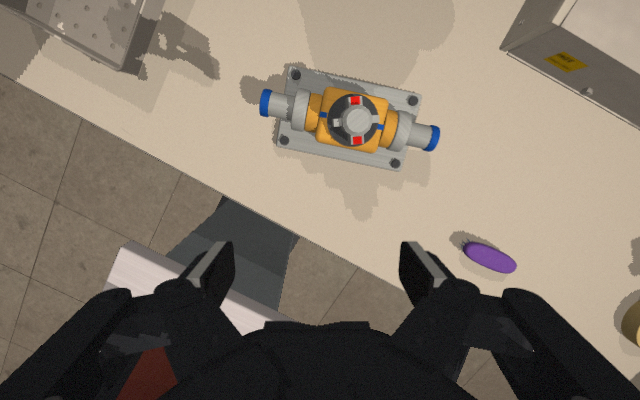

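Wrist view: the valve is upright in frame, with the spindle nose at (357,121) px and the red dashes at (356,100) and (358,141). The spindle is at (472.6, -36.8), teeth at 35.4°, which agrees with the fixed cameras.

move_arm(offset=[[1,-0.87,0],[1,-0.87,0],[1,-0.87,0],[1,-0.87,0],[1,-0.87,0],[1,-0.87,0],[1,-0.87,0],[1,-0.87,0]], dr=[[0,0,0],[0,0,0],[0,0,0],[0,0,0],[0,0,0],[0,0,0],[0,0,0],[0,0,0]])

```text
clock: 2.15
ee_pos: [498.5, 259.9, 230.8]
orientation: [0.966, 0.257, -0.0, 0.0]
force: [0.7, -1.0, 0.6]
gripper_width: 85.3
grasp_force: 0.0
```

move_arm(offset=[[0,0,0],[0,0,0],[0,0,0],[0,0,0],[0,0,0],[0,0,0],[0,0,0],[0,0,0]], dr=[[0,0,-1],[0,0,-1],[0,0,-1],[0,0,-1],[0,0,-1],[0,0,-1],[0,0,-1],[0,0,-1]])

```text
clock: 2.82
ee_pos: [498.2, 257.7, 230.8]
orientation: [0.819, 0.574, -0.001, 0.0]
force: [0.1, 0.3, 0.1]
gripper_width: 85.4
grasp_force: 0.0
```

move_arm(offset=[[0,0,0.5],[0,0,0.5],[0,0,0.5],[0,0,0.5],[0,0,0],[0,0,0],[0,0,0]], dr=[[0,0,-1],[0,0,-1],[0,0,-1],[0,0,-1],[0,0,-1],[0,0,-0.1],[0,0,0]])

```text
clock: 3.4
ee_pos: [498.0, 258.4, 171.0]
orientation: [0.674, 0.738, -0.0, -0.0]
force: [-0.4, -0.5, -0.2]
gripper_width: 85.7
grasp_force: 0.0
```

```bash
python3 look.py w2
```

```text
bar 3231 [498.9 274.7  81.7] ((499.4580383300781, 267.1573486328125), (20.05074691772461, 128.32435607910156), 5.410852909088135)
```

View pics/w2.png

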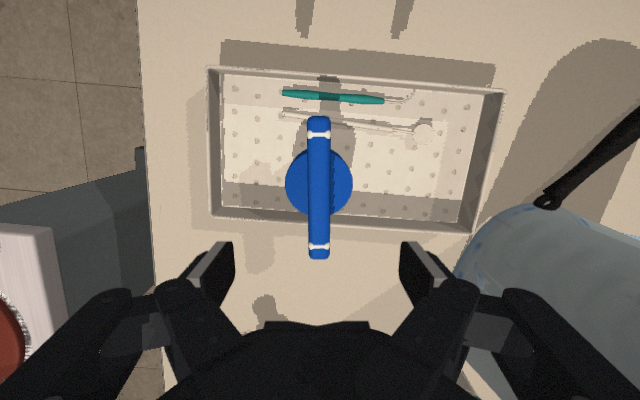

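Wrist view: the bar is vertical in the image, from (319,117) to (319,258) px, over the hub at (319,183), and centred between the fingers. The fitted bar is 20 x 128 mm at height 81.7, as the sizes require. I'll align and descend.

move_arm(offset=[[0.29,0.07,0.5],[0,0,0.8],[0,0,0.8],[0,0,0.8],[0,0,0.6],[0,0,0.4],[0,0,0],[0,0,0]], dr=[[0,0,0],[0,0,0],[0,0,0],[0,0,0],[0,0,0],[0,0,0],[0,0,0],[0,0,0]])

```text
clock: 4.12
ee_pos: [498.7, 268.7, 54.6]
orientation: [0.673, 0.74, -0.0, 0.0]
force: [0.1, -0.1, 0.7]
gripper_width: 85.7
grasp_force: 0.0
```

move_arm(offset=[[0,0,0],[0,0,0],[0,0,0],[0,0,0],[0,0,0],[0,0,0],[0,0,0],[0,0,0]], dr=[[0,0,0],[0,0,0],[0,0,0],[0,0,0],[0,0,0],[0,0,0],[0,0,0],[0,0,0]], hand=0, force=60)

```text
clock: 4.78
ee_pos: [499.1, 269.2, 55.1]
orientation: [0.673, 0.74, 0.001, 0.0]
force: [0.5, 0.6, 2.2]
gripper_width: 18.7
grasp_force: 60.3
```

move_arm(offset=[[0,0,-0.6],[0,0,-0.9],[0,0,-1],[0,0,-1],[0,0,-0.9],[0,0,0]], dr=[[0,0,0],[0,0,0],[0,0,0],[0,0,0],[0,0,0],[0,0,0]])

```text
clock: 5.28
ee_pos: [500.9, 270.0, 192.2]
orientation: [0.673, 0.74, 0.004, 0.002]
force: [1.3, 1.1, -2.0]
gripper_width: 18.8
grasp_force: 59.9
```

```bash
python3 - <<'E'
from h import *
o=get_obs(); T=Ro.from_quat(o["orientation"]).as_matrix(); print(o["ee_pos"],o["gripper_width"],o["force"])
for n in ("wrist","scene"):
    p,d=grab_frame(n); cv2.imwrite(f"pics/l_{n}.png",p)
    W=cloud(n,d,o); L=(W-o["ee_pos"])@T; b,r=masks(p)
    m=b&np.isfinite(L[...,0])&(np.linalg.norm(L,axis=2)<110)
    X=L[m]; print(n,len(X),np.percentile(X,[1,50,99],axis=0).round(1).tolist())
    bar=X[X[:,2]<-8]; hub=X[X[:,2]>5]
    for q in (bar,hub):
        if len(q)>20: print(np.percentile(q,[0,2,50,98,100],axis=0).round(1).tolist(),cv2.minAreaRect(q[:,:2].astype(np.float32)),cv2.minEnclosingCircle(q[:,:2].astype(np.float32)))
E
```

```text
[500.88937517 270.03891366 192.16591961] 18.77499899837992 [ 1.29939722  1.06502335 -1.9546223 ]
wrist 10134 [[-27.7, -30.4, -28.3], [16.6, 0.2, -26.2], [61.5, 30.9, 32.8]]
[[-31.0, -21.8, -92.1], [-26.9, -8.9, -28.2], [20.3, 0.2, -26.7], [61.1, 9.6, -22.8], [62.6, 50.8, -10.2]] ((15.001983642578125, 0.02956390380859375), (70.66436004638672, 81.46559143066406), 50.99871063232422) ((15.806680679321289, 3.891667604446411), 47.48506546020508)
[[-12.4, -32.9, 5.0], [-7.2, -31.1, 5.7], [13.3, -12.3, 7.1], [27.9, 31.7, 38.9], [28.8, 33.4, 48.3]] ((8.479339599609375, 0.13014984130859375), (66.35978698730469, 40.82463073730469), 89.1657485961914) ((-1.216658115386963, 0.20155423879623413), 33.25611114501953)
scene 1947 [[-53.2, -39.2, -32.1], [14.0, -15.8, 13.0], [61.3, 9.2, 53.8]]
[[-62.3, -45.5, -45.5], [-58.9, -43.6, -42.9], [18.0, -12.4, -17.9], [61.6, 3.9, -8.3], [62.9, 9.6, -8.0]] ((2.3297195434570312, -18.450729370117188), (123.96678161621094, 51.34777069091797), 11.01883602142334) ((0.2837944030761719, -8.016925811767578), 62.6429328918457)
[[-34.0, -39.3, 10.7], [-26.6, -38.3, 11.6], [12.1, -27.3, 24.8], [30.3, 8.2, 53.4], [31.8, 14.1, 55.8]] ((0.930206298828125, -13.287189483642578), (64.49781799316406, 53.23644256591797), 12.862339973449707) ((-1.5434447526931763, -6.903865337371826), 33.41635513305664)
```

View pics/l_wrist.png

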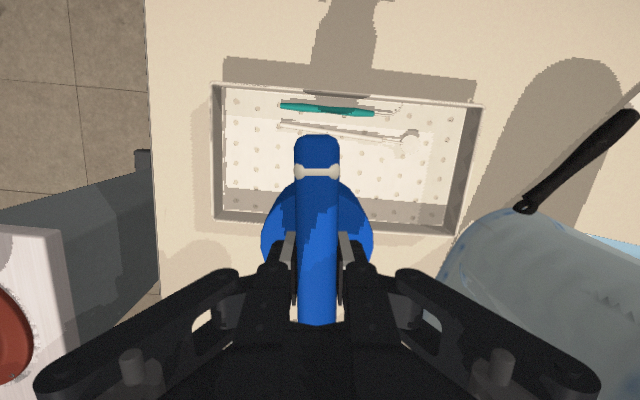

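Wrist view after the lift: the handle hangs straight in the fingers, with the bar at (318,150)-(318,320) px and the hub symmetric about it (262-373). The hub centre is at about x -1.7, y 0.1 mm in the tool frame.

move_arm(offset=[[-0.6,-0.11,0],[-0.915,-0.168,0],[-0.915,-0.168,0],[-0.915,-0.168,0],[-0.915,-0.168,0],[-0.915,-0.168,0],[-0.915,-0.168,0],[-0.915,-0.168,0]], dr=[[0,0,0],[0,0,0],[0,0,0],[0,0,0],[0,0,0],[0,0,0],[0,0,0],[0,0,0]])

```text
clock: 6.05
ee_pos: [477.3, 55.0, 182.0]
orientation: [0.673, 0.74, -0.002, -0.003]
force: [1.1, 0.7, -4.0]
gripper_width: 19.1
grasp_force: 59.7
```

move_arm(offset=[[-0.915,-0.168,0],[-0.915,-0.168,0],[-0.8,-0.15,0],[-0.43,-0.07,0],[0,0,0],[0,0,0],[0,0,0],[0,0,0]], dr=[[0,0,0],[0,0,0],[0,0,0.6],[0,0,1],[0,0,1],[0,0,1],[0,0,1],[0,0,1]])

```text
clock: 6.72
ee_pos: [469.1, -36.5, 182.0]
orientation: [0.833, 0.553, -0.002, -0.003]
force: [0.2, 0.3, -3.7]
gripper_width: 19.1
grasp_force: 59.7
```

move_arm(offset=[[0,0,0],[0,0,0],[0,0,0],[0,0,0],[0,0,0],[0,0,0],[0,0,0],[0,0,0]], dr=[[0,0,1],[0,0,1],[0,0,1],[0,0,1],[0,0,1],[0,0,1],[0,0,0.4],[0,0,0]])

```text
clock: 7.38
ee_pos: [469.3, -36.3, 182.3]
orientation: [0.953, 0.304, -0.003, -0.002]
force: [-0.5, 0.3, -4.2]
gripper_width: 18.9
grasp_force: 59.7
```

```bash
cat > st.py <<'E'
from h import *
o=get_obs(); R=Ro.from_quat(o["orientation"]).as_matrix(); P=o["ee_pos"]
yaw=np.degrees(np.arctan2(R[1,0],R[0,0])); c=P+R@[-1.7,.1,0]
t=np.array([472.6,-36.8,c[2]]); print(P.round(1),"yaw",yaw.round(2),"z",R[:,2].round(4),"handle c",c.round(1),"move tool mm",(R.T@(t-c)).round(1),"F",o["force"].round(1),o["ft_torque"].round(2),o["gripper_width"],o["clock"])
E
python3 st.py
```

```text
[469.3 -36.3 182.3] yaw 35.44 z [-0.0067  0.0017 -1.    ] handle c [467.9 -37.4 182.3] move tool mm [ 4.1  2.2 -0. ] F [-0.5  0.3 -4.2] [ 0.06 -0.05 -0.01] 18.859651172653198 7.3833
```

move_arm(offset=[[0.14,0.07,0],[0,0,0.4],[0,0,0.4],[0,0,0.2],[0,0,0.1],[0,0,0]], dr=[[0,0,0],[0,0,0],[0,0,0],[0,0,0],[0,0,0],[0,0,0]])

```text
clock: 7.88
ee_pos: [474.9, -35.8, 151.3]
orientation: [0.952, 0.305, -0.001, -0.001]
force: [0.2, 0.3, -3.7]
gripper_width: 19.0
grasp_force: 59.6
```

```bash
python3 st.py; python3 - <<'E'
from h import *
a,_=grab_frame("side"); b,_=grab_frame("scene")
cv2.imwrite("pics/c1.png",np.hstack([cv2.resize(a[190:340,240:390],(400,400)),cv2.resize(b[130:280,330:480],(400,400))]))
E
```

```text
[474.9 -35.8 151.3] yaw 35.48 z [-3.3e-03  8.0e-04 -1.0e+00] handle c [473.6 -36.9 151.3] move tool mm [-0.7 -0.6  0. ] F [ 0.2  0.3 -3.7] [-0.   -0.05  0.03] 18.967550632016138 7.8833
```

View pics/c1.png

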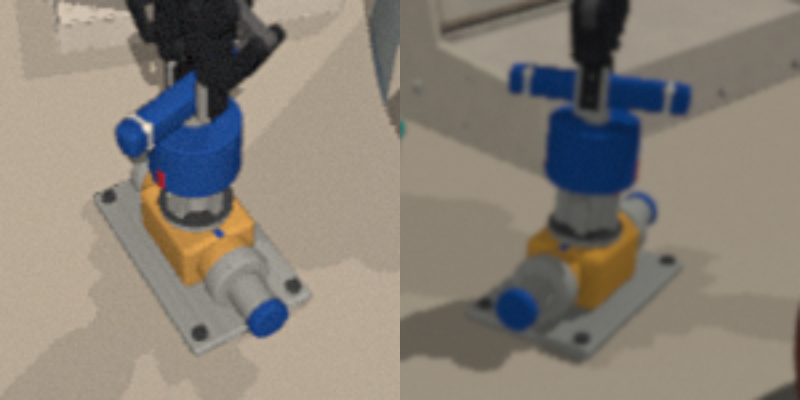

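Left (side view): the hub, at (197,150) px, sits centred over the spindle at (197,200). Right (scene view): hub at (592,150), spindle at (587,210), also in line. The nose is entering, so I'll lower in small steps.

move_arm(offset=[[-0.02,-0.02,0.15],[0,0,0.15],[0,0,0.15],[0,0,0.1],[0,0,0]], dr=[[0,0,0],[0,0,0],[0,0,0],[0,0,0],[0,0,0]])

```text
clock: 8.4
ee_pos: [474.5, -35.8, 135.7]
orientation: [0.952, 0.305, -0.001, -0.0]
force: [-0.5, -0.5, -4.9]
gripper_width: 18.6
grasp_force: 59.6
```

move_arm(offset=[[0,0,0.2],[0,0,0.2],[0,0,0.15],[0,0,0.1],[0,0,0],[0,0,0]], dr=[[0,0,0],[0,0,0],[0,0,0],[0,0,0],[0,0,0],[0,0,0]])

```text
clock: 8.9
ee_pos: [475.0, -35.9, 117.0]
orientation: [0.952, 0.305, -0.0, -0.0]
force: [-0.0, 0.6, -3.8]
gripper_width: 19.0
grasp_force: 59.7
```

```bash
python3 st.py
```

```text
[475.  -35.9 117. ] yaw 35.47 z [-6.e-04  1.e-04 -1.e+00] handle c [473.7 -37.  117. ] move tool mm [-0.8 -0.8  0. ] F [-0.   0.6 -3.8] [0.02 0.05 0.03] 19.026597156306096 8.9
```

Smooth so far. I'll lower the last 2-3 mm until the seat contact shows in the force.

move_arm(offset=[[-0.02,-0.02,0.05],[0,0,0.04],[0,0,0.03],[0,0,0],[0,0,0],[0,0,0]], dr=[[0,0,0],[0,0,0],[0,0,0],[0,0,0],[0,0,0],[0,0,0]])

```text
clock: 9.4
ee_pos: [474.9, -35.9, 115.4]
orientation: [0.952, 0.305, 0.0, 0.0]
force: [-4.7, 1.3, 5.5]
gripper_width: 19.1
grasp_force: 61.0
```

```bash
python3 st.py
```

```text
[474.9 -35.9 115.4] yaw 35.47 z [ 7.e-04 -2.e-04 -1.e+00] handle c [473.5 -37.  115.4] move tool mm [-0.6 -0.7 -0. ] F [-4.7  1.3  5.5] [ 0.19  0.78 -0.  ] 19.141485831899107 9.4
```

Contact came at TCP 115.4 mm against the expected 115, so the handle is home. Now I'll turn it anticlockwise about the hub axis.

move_arm(offset=[[0,-0.003,0],[0,-0.005,0],[0,-0.005,0],[0,-0.005,0],[0,-0.005,0],[0,-0.005,0],[0,-0.005,0],[0,0,0]], dr=[[0,0,-0.5],[0,0,-0.9],[0,0,-0.9],[0,0,-0.9],[0,0,-0.9],[0,0,-0.9],[0,0,-0.9],[0,0,0]])

```text
clock: 10.07
ee_pos: [474.5, -34.8, 115.3]
orientation: [0.843, 0.538, 0.001, 0.0]
force: [-2.3, 2.6, 4.8]
gripper_width: 18.7
grasp_force: 61.0
```

```bash
python3 st.py
```

```text
[474.5 -34.8 115.3] yaw 65.11 z [ 1.8e-03  8.0e-04 -1.0e+00] handle c [473.8 -36.4 115.3] move tool mm [-0.9 -1.  -0. ] F [-2.3  2.6  4.8] [0.41 0.54 0.01] 18.725390295395982 10.0667
```

move_arm(offset=[[-0.01,-0.01,0],[-0.01,-0.01,0],[0,-0.005,0],[0,-0.005,0],[0,-0.005,0],[0,-0.005,0],[0,-0.005,0],[0,0,0]], dr=[[0,0,-1],[0,0,-1],[0,0,-1],[0,0,-1],[0,0,-1],[0,0,-1],[0,0,-1],[0,0,0]])

```text
clock: 10.73
ee_pos: [472.6, -34.6, 115.4]
orientation: [0.642, 0.767, 0.001, -0.0]
force: [-4.5, 4.6, 6.2]
gripper_width: 19.0
grasp_force: 61.2
```

```bash
python3 st.py
```

```text
[472.6 -34.6 115.4] yaw 100.11 z [ 9.0e-04  1.9e-03 -1.0e+00] handle c [473.  -36.3 115.4] move tool mm [-0.5 -0.5 -0. ] F [-4.5  4.6  6.2] [0.62 0.75 0.02] 19.000176112057847 10.7333
```

move_arm(offset=[[0,-0.003,0],[0,-0.003,0],[0,-0.003,0],[0,0,0]], dr=[[0,0,-0.6],[0,0,-0.6],[0,0,-0.5],[0,0,0]])

```text
clock: 11.07
ee_pos: [472.3, -34.7, 115.3]
orientation: [0.584, 0.812, 0.001, -0.0]
force: [-3.8, 3.4, 7.1]
gripper_width: 18.7
grasp_force: 61.3
```

```bash
python3 st.py
```

```text
[472.3 -34.7 115.3] yaw 108.53 z [ 5.0e-04  1.8e-03 -1.0e+00] handle c [472.9 -36.3 115.3] move tool mm [-0.4 -0.4 -0. ] F [-3.8  3.4  7.1] [ 0.62  0.86 -0.04] 18.667355836038347 11.0667
```

move_arm(offset=[[0,-0.003,0],[0,0,0],[0,0,0]], dr=[[0,0,-0.6],[0,0,0],[0,0,0]])

```text
clock: 11.32
ee_pos: [472.2, -34.9, 115.3]
orientation: [0.563, 0.826, 0.001, -0.0]
force: [-4.0, 4.5, 6.8]
gripper_width: 18.9
grasp_force: 61.2
```

```bash
python3 st.py
```

```text
[472.2 -34.9 115.3] yaw 111.45 z [ 7.0e-04  1.5e-03 -1.0e+00] handle c [473.  -36.4 115.3] move tool mm [-0.2 -0.5 -0. ] F [-4.   4.5  6.8] [ 0.56  0.8  -0.04] 18.89428570661741 11.3167
```

move_arm(offset=[[0,-0.003,0],[0,0,0],[0,0,0]], dr=[[0,0,-0.5],[0,0,0],[0,0,0]])

```text
clock: 11.57
ee_pos: [471.7, -35.1, 115.3]
orientation: [0.545, 0.838, 0.0, -0.001]
force: [-6.4, 3.8, 8.7]
gripper_width: 18.7
grasp_force: 61.4
```

```bash
python3 st.py
```

```text
[471.7 -35.1 115.3] yaw 113.91 z [-8.0e-04  1.2e-03 -1.0e+00] handle c [472.4 -36.6 115.3] move tool mm [-0.2  0.1 -0. ] F [-6.4  3.8  8.7] [ 0.48  1.22 -0.31] 18.710560538805908 11.5667
```

move_arm(offset=[[0,0,0],[0,0,0],[0,0,0]], dr=[[0,0,-0.4],[0,0,0],[0,0,0]])

```text
clock: 11.82
ee_pos: [471.5, -35.0, 115.3]
orientation: [0.532, 0.847, 0.0, -0.001]
force: [-7.7, 3.9, 8.6]
gripper_width: 19.3
grasp_force: 63.1
```

```bash
python3 st.py;  python3 - <<'E'
from h import *
a,_=grab_frame("side"); b,_=grab_frame("scene")
cv2.imwrite("pics/c2.png",np.hstack([cv2.resize(a[190:340,240:390],(400,400)),cv2.resize(b[130:280,330:480],(400,400))]))
E
```

```text
[471.5 -35.  115.3] yaw 115.73 z [-0.0012  0.0019 -1.    ] handle c [472.3 -36.5 115.3] move tool mm [-0.4  0.1 -0. ] F [-7.7  3.9  8.6] [ 0.53  1.33 -1.27] 19.334179278550355 11.8167
```

View pics/c2.png

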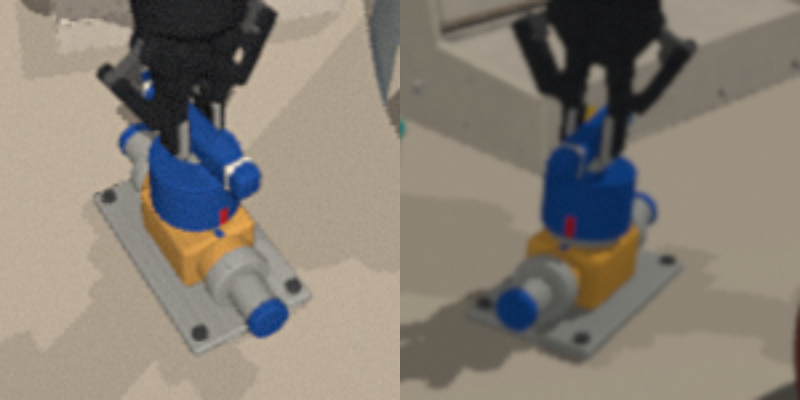

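The picture shows the hub down on the seat, with the red dash at (224,215) px just past the pipe mark at (218,233). Torque rose to 1.3 N m, so the valve is at the stop. I'll back off within the play, release and lift.

move_arm(offset=[[0,0,0],[0,0,0],[0,0,0]], dr=[[0,0,0.5],[0,0,0.4],[0,0,0]])

```text
clock: 12.17
ee_pos: [472.6, -35.5, 115.3]
orientation: [0.564, 0.826, 0.001, 0.001]
force: [-2.6, 1.6, 4.4]
gripper_width: 18.9
grasp_force: 61.1
```

```bash
python3 st.py
```

```text
[472.6 -35.5 115.3] yaw 111.39 z [ 0.0021 -0.     -1.    ] handle c [473.3 -37.1 115.3] move tool mm [ 0.5 -0.5 -0. ] F [-2.6  1.6  4.4] [ 0.31  0.61 -0.15] 18.86252416317165 12.1667
```

move_arm(offset=[[0,0,0],[0,0,0],[0,0,0],[0,0,0],[0,0,0],[0,0,0],[0,0,0],[0,0,0]], dr=[[0,0,0],[0,0,0],[0,0,0],[0,0,0],[0,0,0],[0,0,0],[0,0,0],[0,0,0]], hand=1)

```text
clock: 12.83
ee_pos: [471.7, -35.5, 113.6]
orientation: [0.563, 0.826, -0.0, -0.0]
force: [0.2, 0.0, 0.5]
gripper_width: 85.4
grasp_force: 0.0
```

move_arm(offset=[[0,0,-0.3],[0,0,-0.6],[0,0,-0.9],[0,0,-1],[0,0,-1],[0,0,-0.3],[0,0,0]], dr=[[0,0,0],[0,0,0],[0,0,0],[0,0,0],[0,0,0],[0,0,0],[0,0,0]])

```text
clock: 13.42
ee_pos: [473.6, -35.9, 241.1]
orientation: [0.563, 0.826, 0.001, 0.004]
force: [0.6, -0.8, -0.2]
gripper_width: 85.6
grasp_force: 0.0
```

```bash
python3 - <<'E'
from h import *
o=get_obs(); p,d=grab_frame("wrist"); cv2.imwrite("pics/w9.png",p)
W=cloud("wrist",d,o); R=np.linalg.norm(W[...,:2]-[472.6,-36.8],axis=2)
X=W[(R<85)&(W[...,2]>125)&(W[...,2]<165)&masks(p)[0]]; print(len(X),np.median(X,0),cv2.minAreaRect(X[:,:2].astype(np.float32)))
b=masks(p)[0]
X=W[(R<112)&(R>80)&(W[...,2]>15)&(W[...,2]<60)&b]; _,l,c=cv2.kmeans(X.astype(np.float32),2,None,(3,50,.1),5,2);dd=c[0]-c[1]; print("caps",np.bincount(l[:,0]),c,np.degrees(np.arctan2(dd[1],dd[0]))%180)
E
```

```text
2572 [471.42687443 -30.03234739 142.127692  ] ((473.4775390625, -36.06935119628906), (19.9912052154541, 126.75654602050781), 21.298696517944336)
caps [203  23] [[ 440.6613     57.98316    46.073765]
 [ 493.3686   -134.3767     42.422607]] 105.323166
```

View pics/w9.png

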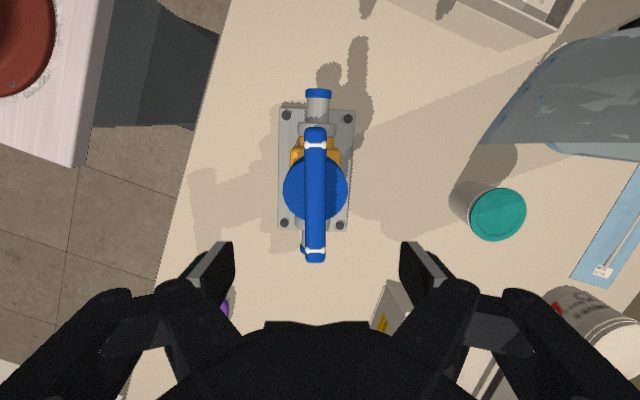

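Final wrist view: the bar runs from (316,128) to (316,260) px, in line with the pipe. Its top is at 142.1 mm (home is 142), it is within about 1 mm of the axis, and the gripper is clear of it.

```bash
python3 -c "
from rig import *
print(close_job())"
```

```text
the job is handed in; nothing more can be done
None
```

The handle is seated on the spindle and released, the valve is turned to its fully open stop, and the job is handed in at about 13.5 s; the hand-in gave no verdict.

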